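# Clear broken glass off the balance and check it with the weight

## Task

A glass plate has broken on the pan of the balance. Take the scraper block by its black grip and wipe all five pieces of glass off the pan into the blue waste tray standing against the balance's side, never touching the glass with the gripper and never pressing the sprung pan right down onto its stop, and stand the scraper back upright on the table. Then set the steel check weight gently, upright, on the ring at the middle of the cleared pan to check the balance, and let go.

Things in the scene. Friction and masses are not known exactly. Their poses are not given: they have to be found in the camera images.
- balance: Grey-white top-loading balance with a large flat steel pan and a dark display panel at its front; housing 236 (its x) x 166 (its y) x 58 mm high, fixed to the table. Origin under the middle of the housing, on the table; x points away from the display to the back, z up. The pan overhangs the housing by 12 mm at either side (y).
- pan (a joint): Sinking of the sprung pan in m: 0 with the pan empty or nearly so, about 0.003 under the check weight, overload stop at 0.008. Stiffness 1.6 N per mm. The pan only sinks straight down; it does not tilt.
- pan_center (a point): Middle of the pan's flat top face, marked by an engraved ring 64 mm across; 72 mm above the table. The pan is 170 mm (x) by 190 mm (y), 4 mm thick, without a rim; axes as the balance's.
- tray: Blue plastic waste tray, loose, open at the top, 230 (its x) x 110 (its y) x 38 mm high, walls and floor 3 mm. It stands lengthwise against the left or the right side (y) of the balance, that side's wall under the overhanging pan edge. Origin: centre of its underside.
- scraper: Scraper (wiping) block standing on its foot: black rubber foot 160 (its x) x 22 (its y) x 14 mm, orange body 164 x 26 mm from z = 14 to 29 mm, black upright grip 100 (x) x 24 (y) mm from z = 36 to 70 mm. Mass about 0.22 kg. Origin: centre of its underside.
- check_weight: Steel check weight, 500 g, 76 mm high: round body 40 mm in diameter up to z = 46 mm, neck 20 mm, round knob 28 mm in diameter from z = 61 to 74 mm. Origin: centre of its underside. It stands in the wooden base.
- weight_base: Wooden base of the check weight, 72 x 72 x 18 mm, with a round recess 46 mm wide and 6 mm deep in its top; fixed, on the other side of the balance from the tray. Origin: centre of its underside.
- glass_0: Piece of broken greenish plate glass, flat, four-cornered, about 31 x 27 mm, 5 mm thick, about 11 g, lying on the pan. Origin: the middle of its underside.
- glass_1: Piece of broken greenish plate glass, flat, four-cornered, about 32 x 32 mm, 5 mm thick, about 11 g, lying on the pan. Origin: the middle of its underside.
- glass_2: Piece of broken greenish plate glass, flat, four-cornered, about 30 x 31 mm, 5 mm thick, about 11 g, lying on the pan. Origin: the middle of its underside.
- glass_3: Piece of broken greenish plate glass, flat, four-cornered, about 18 x 33 mm, 5 mm thick, about 11 g, lying on the pan. Origin: the middle of its underside.
- glass_4: Piece of broken greenish plate glass, flat, four-cornered, about 16 x 27 mm, 5 mm thick, about 11 g, lying on the pan. Origin: the middle of its underside.
Things that resemble listed ones, but are neither listed nor needed, are in the scene too. Of the things that look like the check_weight, the smallest one is meant.

How it is judged:
On the way, in this order (a step that is already met when the one before it is completed fails the run):
1. the scraper's foot is brought down onto the pan (z of scraper in the frame of pan_center between -0.01 and 0.006 m and x of scraper in the frame of pan_center between -0.08 and 0.08 m and y of scraper in the frame of pan_center between -0.11 and 0.11 m), for 0.1 s.
2. all five pieces of glass lie in the tray (x of glass_0 in the frame of tray between -0.115 and 0.115 m and y of glass_0 in the frame of tray between -0.055 and 0.055 m and z of glass_0 in the frame of tray between -0.01 and 0.036 m and x of glass_1 in the frame of tray between -0.115 and 0.115 m and y of glass_1 in the frame of tray between -0.055 and 0.055 m and z of glass_1 in the frame of tray between -0.01 and 0.036 m and x of glass_2 in the frame of tray between -0.115 and 0.115 m and y of glass_2 in the frame of tray between -0.055 and 0.055 m and z of glass_2 in the frame of tray between -0.01 and 0.036 m and x of glass_3 in the frame of tray between -0.115 and 0.115 m and y of glass_3 in the frame of tray between -0.055 and 0.055 m and z of glass_3 in the frame of tray between -0.01 and 0.036 m and x of glass_4 in the frame of tray between -0.115 and 0.115 m and y of glass_4 in the frame of tray between -0.055 and 0.055 m and z of glass_4 in the frame of tray between -0.01 and 0.036 m), for 0.2 s.
3. the check weight stands on the middle of the pan (horizontal distance between check_weight and pan_center below 0.02 m and z of check_weight in the frame of pan_center between -0.004 and 0.004 m and angle between check_weight's own z axis and vertical below 0.1 rad and value of joint pan between 0.002 and 0.0045 m), for 0.2 s.
At the end, for the whole second after the job is handed in: All five pieces of glass lie inside the tray, below its rim, and the tray stands level; the check weight stands upright on the pan within 20 mm of its middle and nothing else loads the pan; the scraper stands upright on the table clear of the tray; everything is at rest (all of step 2 and all of step 3 and angle between each of tray, scraper's own z axis and vertical below 0.1 rad and z of scraper in the frame of balance between -0.01 and 0.008 m and contact force between scraper and tray below 0.05 N and linear speed of each of check_weight, scraper below 0.02 m/s and linear speed of each of glass_0, glass_1, glass_2, glass_3, glass_4 below 0.03 m/s); the robot touches nothing.
It fails at once if the gripper or arm touches the glass (contact force between any of the fingers, the arm and glass_0 above 0.5 N or contact force between any of the fingers, the arm and glass_1 above 0.5 N or contact force between any of the fingers, the arm and glass_2 above 0.5 N or contact force between any of the fingers, the arm and glass_3 above 0.5 N or contact force between any of the fingers, the arm and glass_4 above 0.5 N).
It fails at once if the pan is pressed or jolted right down onto its stop (value of joint pan above 0.0077 m).
It also fails if it takes over 58 s, if anything falls off the work surface, if the arm or the gripper's body presses on something with over 40 N, if the wrist force passes 120 N, or if a joint passes its speed limit or range.

## Robot

A 6-joint arm with a two-finger parallel gripper is mounted at the origin on a cart in front of the work surface, level with it; the furniture and walls round the work are solid. World frame = base frame: x ahead of the robot, y to its left, z up, the work surface at z = 0. Lengths are in m, angles in rad, forces in N, time in s.
With the tool pointing down it reaches from about 0.35 to 0.85 m from the base axis. Payload 8.1 kg.
Tool frame: the origin (TCP) lies at the very end of the fingers, on their centre line; the grasp point (between the pads) lies 19 mm behind it; z points along the fingers, y is the line along which they close (so a half turn about z gives the same grasp; the last joint's range is limited). The gripper opens to 93 mm and grips with 3 to 60 N. Pads are 15 mm wide; open, the fingers measure 128 mm over their backs; the gripper's body (75 mm by 188 mm) begins 65 mm behind the grasp point.
Start: joints at [-1.405, 0.13, 1.488, -0, 1.523, -0.085], TCP at [0.149, -0.581, 0.219] pointing down, gripper open.
Joint ranges: [-2.96, 2.96], [-0.89, 2.26], [0.02, 2.5], [-1.34, 4.48], [0, 2.73], [-2.66, 2.66]. Speed limits (rad/s): [2.39, 2.39, 2.79, 3.14, 3.14, 3.14].

## Interface

Orientations are given as a rotation vector (axis times angle).
In Python, from plant import robot, imaging gives the robot as it stands.
- The arm moves only by the tool jog_arm, never from a script. Its argument "rows" is a list of rows, each a list of 2 entries, a list of its own where there are three numbers: the shift along the tool's x, y, z each as a share of 0.2 m, from -1 to 1, then the turn, a rotation vector about the tool's x, y, z each as a share of pi/2 rad, from -1 to 1. A call has 1 to 5 rows; each row is the pose to reach, as a shift and turn from the pose commanded when the call began, along the tool's axes at that moment; what a row does not reach only later rows make up. A row lasts 1/10 s, in which the tool goes at most 50 mm and 8.59 degrees, less where a joint would pass 70% of its speed; a pose out of reach is approached as far as the arm can. A call with a number of a shift or a turn outside -1 to 1 is refused whole. A call with a gripper value outside its range is refused whole. "hand" is the closure, from -1 (fully open) to 1 (shut), set as the call begins (left out, the last holds). The fingers move at their own pace and stop on an object; "squeeze" is the grip in N (left out, the last holds). Time passes only in rows, so rows that repeat a pose let the fingers close. It gives the time, the measured TCP pose, the force, the opening and the grip force at its end, in the units of the state.
- robot.read_state(): the state, without advancing time (a new reading comes with each control period).
- imaging.read_camera(name): name is "scene" or "top"; returns a dict with "frame" (400x640x3 uint8, red, green, blue), "vertical_fov" (degrees; the focal length in pixels is half the picture's height over the tangent of half this angle, whatever the lens; pixels are square), "cx", "cy" (the principal point, pixels), "k1" (the pictures are not rectified: a ray, as slopes to the right and down, at radius r is drawn at 1 + k1 r^2 times it, then the intrinsics apply), "R" (3x3) and "t" (3): a world point X has camera coordinates R X + t. Camera axes: x right, y down, z forward; pixel columns grow to the right and rows downward; lengths in m; the calibration is good to about 2 mm. A picture is of the moment at which its call begins. There is no depth.
- robot.close_job(): hands the job in; it is judged then, once.
The state is a dict: "t": time; "q": joint angles; "dq": joint speeds; "joint_torque": joint torques, N m; "tool_pos": TCP position; "orientation": TCP orientation; "force": force on the tool from outside, world axes, zero at the start; "wrist_torque": the same for the moment, N m; "opening": finger opening in m; "gripper_force": force on a finger pad.
Only numpy, scipy, OpenCV 4.12 (cv2) and the standard library are available. Lean on these libraries where they do the work, as an engineer would, in place of code of your own. Each camera call takes 0.05 s, during which the arm holds its last target. There are 200 camera calls.

## Working session

There is one attempt and no reset: what is moved stays moved. The work goes in short steps, Python scripts to look and compute and a tool call to move; the robot and the scene stay as the last step left them, time stands still between calls to the robot, and variables do not carry over. Pictures are saved under pics/ and viewed, at most 11 in all, crops included, and the job is handed in when it is done.

Besides the shell and the picture viewer there is one more tool, called after "Emit:" as name(argument=value, ...) on one line, values as JSON. jog_arm: Moves the arm, as the interface text tells. Its arguments: {"type":"object","properties":{"rows":{"type":"array"},"hand":{"type":"number"},"squeeze":{"type":"number"}},"required":["rows"]}

```bash
mkdir -p pics; ls; python3 - <<'E'
from plant import robot, imaging
import cv2,numpy as np,pickle
s=robot.read_state(); print(s)
D={}
for n in("scene","top"):
    c=imaging.read_camera(n); D[n]=c
    cv2.imwrite(f"pics/{n}0.png",c["frame"][:,:,::-1])
    print(n,c["vertical_fov"],c["cx"],c["cy"],c["k1"],c["R"],c["t"])
pickle.dump(D,open("cam0.pkl","wb"))
E
```

```text
pics
{'t': 0.0, 'q': array([-1.40543233e+00,  1.31130951e-01,  1.48928334e+00, -2.35674803e-05,
        1.52297182e+00, -8.54300504e-02]), 'dq': array([ 0.00062656,  0.00064697, -0.00033731, -0.00101734, -0.00163767,
       -0.00066555]), 'joint_torque': array([ 1.89505568e-04, -5.59851444e+01, -4.91747832e+01,  7.68607948e-02,
        3.58566467e-02, -1.40649931e-04]), 'tool_pos': array([ 0.1488067 , -0.58067459,  0.21760325]), 'orientation': array([-3.11514790e+00, -3.92692529e-01,  1.49424408e-04]), 'force': array([ 0.27039669,  0.09066094, -0.618543  ]), 'wrist_torque': array([-0.01395073, -0.00138167, -0.01871896]), 'gripper_force': 0.0, 'opening': 0.09311532801586273}
scene 53.04998653804226 324.3837597287988 193.99554265222582 -0.06727133604962443 [[-0.64472253 -0.76427523 -0.01470498]
 [-0.56213436  0.48706234 -0.66841248]
 [ 0.51801334 -0.42267441 -0.74364543]] [0.4168463  0.32866491 0.72781224]
top 50.344253164725316 320.6471619130906 194.2019657147078 -0.02796284679054771 [[-0.02213013 -0.99953995 -0.02073997]
 [-0.98817077  0.02501788 -0.15130314]
 [ 0.1517524   0.01714627 -0.98826981]] [0.09790424 0.53380443 0.96099279]
```

View pics/top0.png

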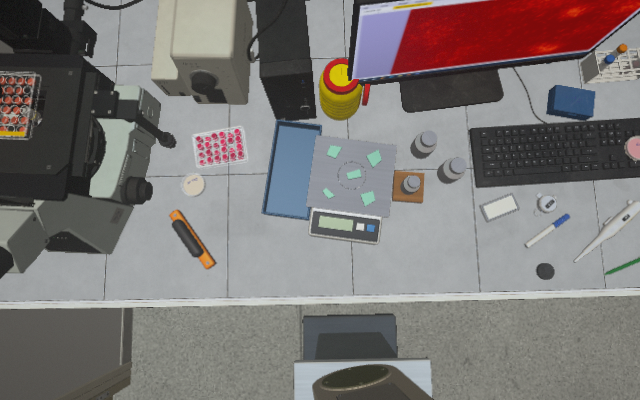

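View pics/scene0.png

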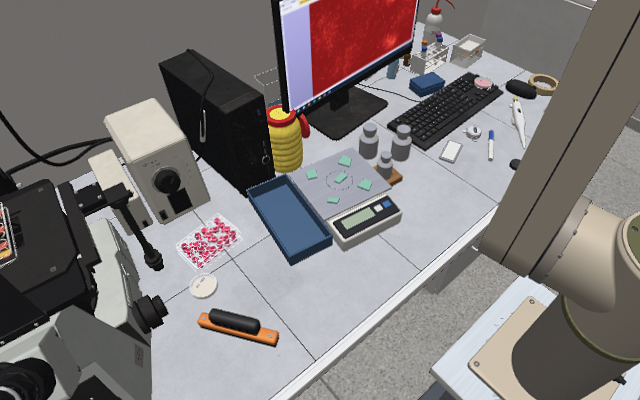

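Top view: tray (blue) at (292,170) on the balance's left (+y), pan centre about (352,176), check weight on its wooden base at (411,185), scraper at (192,240) by the microscope. Scene view: the same things, with the scraper at (238,325) and the tray at (290,215).

```bash
cat > h.py <<'E'
import numpy as np,cv2,pickle
def K(c):
    f=200/np.tan(np.radians(c["vertical_fov"])/2); return np.array([[f,0,c["cx"]],[0,f,c["cy"]],[0,0,1]])
def ray(c,p):
    d=cv2.undistortPoints(np.array([[p]],float),K(c),np.array([c["k1"],0,0,0.]),None,None)[0,0] if 0 else None
    k=K(c);x=np.array([(p[0]-k[0,2])/k[0,0],(p[1]-k[1,2])/k[1,1]]);u=x.copy()
    for _ in range(20):u=x/(1+c["k1"]*(u@u))
    return -c["R"].T@c["t"], c["R"].T@np.array([u[0],u[1],1])
def onz(c,p,z):
    o,d=ray(c,p); return (o+d*(z-o[2])/d[2])
def tri(c1,p1,c2,p2):
    A=[];b=[]
    for c,p in((c1,p1),(c2,p2)):
        o,d=ray(c,p);d/=np.linalg.norm(d);M=np.eye(3)-np.outer(d,d);A.append(M);b.append(M@o)
    return np.linalg.lstsq(np.vstack(A),np.hstack(b),rcond=None)[0]
def proj(c,X):
    X=c["R"]@np.array(X,float)+c["t"];u=X[:2]/X[2];u=u*(1+c["k1"]*(u@u));k=K(c)
    return np.array([k[0,0]*u[0]+k[0,2],k[1,1]*u[1]+k[1,2]])
def big(m,box=None):
    cs=cv2.findContours(m.astype(np.uint8),cv2.RETR_EXTERNAL,cv2.CHAIN_APPROX_NONE)[0]
    return sorted(cs,key=cv2.contourArea,reverse=True)
def rect(c,cnt,z):
    P=np.array([onz(c,p,z)[:2] for p in cnt[:,0].astype(float)])
    r=cv2.minAreaRect((P*1000).astype(np.float32)); return r
E
sed -i '/undistortPoints/d' h.py
python3 - <<'E'
from h import *
D=pickle.load(open("cam0.pkl","rb"));c=D["top"];im=c["frame"];h=cv2.cvtColor(im,cv2.COLOR_RGB2HSV)
H,S,V=[h[:,:,i].astype(int) for i in range(3)]
def roi(m,x0,x1,y0,y1):
    o=np.zeros_like(m);o[y0:y1,x0:x1]=m[y0:y1,x0:x1];return o
g=roi((H>60)&(H<95)&(S>50),300,400,130,225)
for k in big(g)[:6]:
    r=rect(c,k,.077);print("glass",cv2.contourArea(k),np.round(r[0]),np.round(r[1]),np.round(r[2]), k[:,0].mean(0))
o=roi((H>5)&(H<22)&(S>150),150,230,200,280); k=big(o)
pts=np.vstack(k[:4]); r=rect(c,pts,.029);print("scraper body",r)
b=roi((V<75),165,215,205,265); k=big(b)[0]; print("grip",rect(c,k,.07),k[:,0].mean(0))
t=roi((H>98)&(H<116)&(S>95),250,330,110,225); k=big(t)[0]; print("tray",rect(c,k,.038), cv2.contourArea(k))
w=roi((H>5)&(H<22)&(S>80),385,430,160,210); print("base",rect(c,big(w)[0],.018))
cr=cv2.resize(im[110:250,255:435],None,fx=4.4,fy=4.2,interpolation=cv2.INTER_CUBIC)
cv2.imwrite("pics/crop1.png",cr[:,:,::-1]);print(cr.shape)
for p in[(314,136),(397,145),(390,217),(306,210)]:print(onz(c,p,.072))
E
```

```text
glass 131.0 [612. -41.] [30. 31.] 27.0 [373.875 157.5  ]
glass 119.0 [520. -23.] [28. 29.] 20.0 [367.575 197.375]
glass 102.5 [632.  53.] [26. 29.] 66.0 [333.62162162 150.67567568]
glass 76.0 [575.   8.] [17. 31.] 15.0 [353.83333333 174.05555556]
glass 48.5 [533.  68.] [25. 15.] 38.0 [328.   193.28]
scraper body ((439.70892333984375, 393.8417053222656), (160.99729919433594, 24.7874698638916), 35.559967041015625)
grip ((439.2868347167969, 391.23907470703125), (97.78277587890625, 25.281036376953125), 35.31400680541992) [187.03658537 237.84146341]
tray ((696.4002685546875, 83.30855560302734), (4.853300094604492, 20.127450942993164), 88.76708984375) 6.0
base ((553.56640625, -125.49131774902344), (72.77705383300781, 71.9195785522461), 83.73191833496094)
(588, 792, 3)
[0.66914416 0.0971669  0.072     ]
[ 0.64223952 -0.09491866  0.072     ]
[ 0.47524883 -0.07083926  0.072     ]
[0.49584275 0.11878188 0.072     ]
```

View pics/crop1.png

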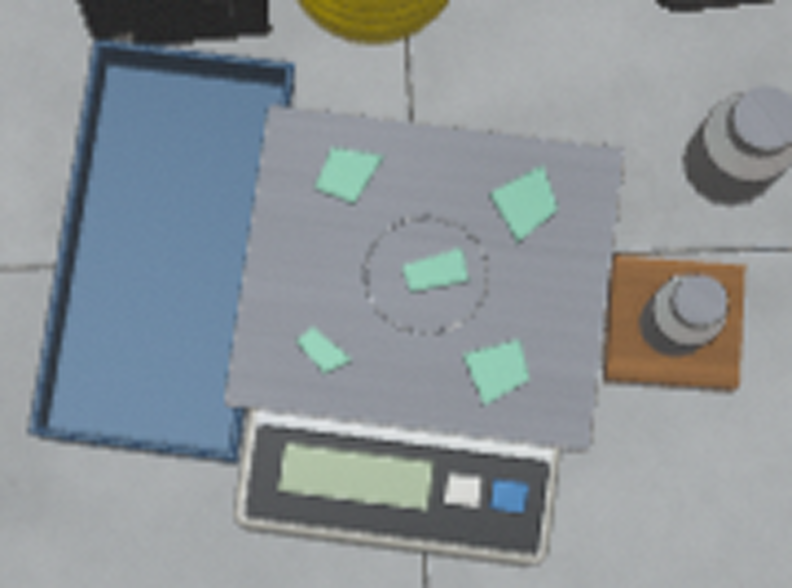

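The crop shows the pan corners at about (268,107), (623,150), (592,450), (228,405), the ring centre at (426,274), the weight's knob at (698,300), and five glass pieces well inside the pan.

```bash
python3 - <<'E'
from h import *
D=pickle.load(open("cam0.pkl","rb"));c=D["top"];s=D["scene"]
f=lambda u,v:(255+(u+.5)/4.4-.5,110+(v+.5)/4.2-.5)
P=[onz(c,f(*p),.072)[:2] for p in[(268,107),(623,150),(592,450),(228,405)]]
print(np.round(P,4));print("ctr",np.mean(P,0),"ring",onz(c,f(426,274),.072))
A,B,C,E=P
for q,n in((A-B,190),(E-C,190),(A-E,170),(B-C,170)):print(n,np.hypot(*q)*1000,np.degrees(np.arctan2(q[1],q[0])))
print("knob",onz(c,f(698,300),.012+.075),np.round(proj(s,onz(c,f(698,300),.087))))
for p in[(97,42),(293,64),(32,434),(236,460)]:print("tray",onz(c,f(*p),.038)[:2])
# scene check of scraper
im=s["frame"];h=cv2.cvtColor(im,cv2.COLOR_RGB2HSV);H,S,V=[h[:,:,i].astype(int) for i in range(3)]
o=((H>5)&(H<22)&(S>150));m=np.zeros_like(o);m[290:360,180:300]=o[290:360,180:300]
print("scr scene",rect(s,np.vstack(big(m)[:4]),.025))
b=V<75;m=np.zeros_like(b);m[300:340,200:270]=b[300:340,200:270];print("grip scene",rect(s,big(m)[0],.06))
print(proj(s,[.4393,.3912,.07]),"knob scene proj")
cr=cv2.resize(im[130:200,340:420],None,fx=5,fy=5)
E
```

```text
[[ 0.6712  0.0936]
 [ 0.6415 -0.093 ]
 [ 0.4758 -0.069 ]
 [ 0.5049  0.1176]]
ctr [0.57335574 0.01230154] ring [0.57446297 0.01299692 0.072     ]
190 188.95942463938871 80.94596875461447
190 188.85730110483962 81.1572872912014
170 168.09501974229877 -8.23524897633576
170 167.39709652993452 -8.267232456351742
knob [ 0.5536892  -0.12471701  0.087     ] [386. 154.]
tray [0.72317575 0.18845261]
tray [0.70671954 0.08016045]
tray [0.49534226 0.22475802]
tray [0.4781085  0.11566474]
scr scene ((436.4776611328125, 397.9251403808594), (163.8323211669922, 27.964078903198242), 35.17405319213867)
grip scene ((435.8825378417969, 398.14056396484375), (102.68013000488281, 29.80249786376953), 35.481197357177734)
[234.91206383 315.23246621] knob scene proj
```

```bash
cat > p.py <<'E'
import numpy as np
from plant import robot
from scipy.spatial.transform import Rotation as R
def cur():
    s=robot.read_state();M=R.from_rotvec(s["orientation"]).as_matrix()
    print("t %.2f pos %s yaw %.2f tilt %.2f open %.4f grip %.1f F %s"%(s["t"],np.round(s["tool_pos"],4),np.degrees(np.arctan2(M[1,0],M[0,0])),np.degrees(np.arccos(-M[2,2])),s["opening"],s["gripper_force"],np.round(s["force"],1)))
    return s["tool_pos"],np.degrees(np.arctan2(M[1,0],M[0,0]))
def plan(wps,start=None,mm=40,deg=6):
    p,a=start if start else cur()
    rows=[]
    for (q,b,*v) in wps:
        q=np.array(q);v=v[0] if v else mm
        n=max(1,int(np.ceil(max(np.linalg.norm(q-p)*1000/v,abs(b-a)/deg))))
        rows+=[(p+(q-p)*i/n,a+(b-a)*i/n) for i in range(1,n+1)];p,a=q,b
    P,A=start if start else cur()
    while rows:
        ch,rows=rows[:5],rows[5:];t=np.radians(A);out=[]
        for q,b in ch:
            d=q-P;out.append([[round(float(x)/.2,3)+0. for x in(d[0]*np.cos(t)+d[1]*np.sin(t),d[0]*np.sin(t)-d[1]*np.cos(t),-d[2])],[0,0,round(-(b-A)/90,3)+0.]])
        print(out);P,A=ch[-1]
E
python3 - <<'E'
from p import *
plan([((.36,-.45,.25),20),((.52,-.1,.25),25),((.50,.15,.25),30),((.4385,.394,.20),35.4),((.4385,.394,.10),35.4)])
E
```

```text
t 0.10 pos [ 0.1489 -0.5807  0.2177] yaw 14.37 tilt 0.09 open 0.0930 grip 0.0 F [-0.3 -0.  -0.1]
t 0.10 pos [ 0.1489 -0.5807  0.2177] yaw 14.37 tilt 0.09 open 0.0930 grip 0.0 F [-0.3 -0.  -0.1]
[[[0.169, -0.053, -0.023], [0, 0, np.float64(-0.009)]], [[0.339, -0.106, -0.046], [0, 0, np.float64(-0.018)]], [[0.508, -0.159, -0.069], [0, 0, np.float64(-0.027)]], [[0.677, -0.212, -0.092], [0, 0, np.float64(-0.036)]], [[0.846, -0.265, -0.115], [0, 0, np.float64(-0.045)]]]
[[[0.173, -0.041, -0.023], [0, 0, np.float64(-0.009)]], [[0.345, -0.082, -0.046], [0, 0, np.float64(-0.018)]], [[0.476, -0.223, -0.046], [0, 0, np.float64(-0.023)]], [[0.607, -0.364, -0.046], [0, 0, np.float64(-0.029)]], [[0.739, -0.504, -0.046], [0, 0, np.float64(-0.035)]]]
[[[0.139, -0.134, 0.0], [0, 0, -0.006]], [[0.277, -0.267, 0.0], [0, 0, -0.011]], [[0.416, -0.401, 0.0], [0, 0, -0.017]], [[0.554, -0.534, 0.0], [0, 0, -0.022]], [[0.693, -0.668, 0.0], [0, 0, -0.028]]]
[[[0.144, -0.127, 0.0], [0, 0, -0.006]], [[0.289, -0.255, 0.0], [0, 0, -0.011]], [[0.348, -0.424, 0.0], [0, 0, -0.019]], [[0.408, -0.593, 0.0], [0, 0, -0.027]], [[0.467, -0.761, 0.0], [0, 0, -0.035]]]
[[[0.069, -0.165, 0.0], [0, 0, -0.008]], [[0.138, -0.331, 0.0], [0, 0, -0.016]], [[0.206, -0.496, 0.0], [0, 0, -0.024]], [[0.275, -0.662, 0.0], [0, 0, -0.032]], [[0.315, -0.837, 0.036], [0, 0, -0.04]]]
[[[0.051, -0.172, 0.036], [0, 0, -0.009]], [[0.103, -0.344, 0.071], [0, 0, -0.017]], [[0.154, -0.517, 0.107], [0, 0, -0.026]], [[0.206, -0.689, 0.143], [0, 0, -0.034]], [[0.257, -0.861, 0.179], [0, 0, -0.043]]]
[[[0.063, -0.168, 0.036], [0, 0, -0.009]], [[0.063, -0.168, 0.202], [0, 0, -0.009]], [[0.063, -0.168, 0.369], [0, 0, -0.009]], [[0.063, -0.168, 0.536], [0, 0, -0.009]]]
```

Emit:
jog_arm(rows=[[[0.17,-0.05,-0.02],[0,0,-0.01]],[[0.34,-0.11,-0.05],[0,0,-0.02]],[[0.51,-0.16,-0.07],[0,0,-0.03]],[[0.68,-0.21,-0.09],[0,0,-0.04]],[[0.85,-0.26,-0.11],[0,0,-0.05]]])

```text
t: 0.6
tool_pos: [0.3016, -0.4876, 0.2403]
orientation: [-3.098, -0.516, 0.0]
force: [0.5, -1.2, -0.5]
opening: 0.0931
gripper_force: 0.0
```

Emit:
jog_arm(rows=[[[0.17,-0.04,-0.02],[0,0,-0.01]],[[0.34,-0.08,-0.05],[0,0,-0.02]],[[0.48,-0.22,-0.05],[0,0,-0.02]],[[0.61,-0.36,-0.05],[0,0,-0.03]],[[0.74,-0.5,-0.05],[0,0,-0.03]]])

```text
t: 1.1
tool_pos: [0.4088, -0.3446, 0.2501]
orientation: [-3.085, -0.589, 0.001]
force: [0.3, -0.4, -0.4]
opening: 0.0926
gripper_force: 0.0
```

Emit:
jog_arm(rows=[[[0.14,-0.13,0],[0,0,0]],[[0.28,-0.27,0],[0,0,-0.01]],[[0.42,-0.4,0],[0,0,-0.02]],[[0.55,-0.53,0],[0,0,-0.02]],[[0.69,-0.67,0],[0,0,-0.03]]])

```text
t: 1.6
tool_pos: [0.4876, -0.1694, 0.2502]
orientation: [-3.071, -0.66, 0.001]
force: [0.6, -0.4, -0.4]
opening: 0.0931
gripper_force: 0.0
```

Emit:
jog_arm(rows=[[[0.14,-0.13,0],[0,0,0]],[[0.29,-0.25,0],[0,0,-0.01]],[[0.35,-0.42,0],[0,0,-0.02]],[[0.41,-0.59,0],[0,0,-0.03]],[[0.47,-0.76,0],[0,0,-0.03]]])

```text
t: 2.1
tool_pos: [0.5102, 0.0079, 0.25]
orientation: [-3.054, -0.733, 0.002]
force: [0.2, -0.2, 0.7]
opening: 0.0932
gripper_force: 0.0
```

Emit:
jog_arm(rows=[[[0.07,-0.16,0],[0,0,-0.01]],[[0.14,-0.33,0],[0,0,-0.02]],[[0.21,-0.5,0],[0,0,-0.02]],[[0.27,-0.66,0],[0,0,-0.03]],[[0.31,-0.84,0.04],[0,0,-0.04]]])

```text
t: 2.6
tool_pos: [0.49, 0.1856, 0.2433]
orientation: [3.03, 0.829, 0.002]
force: [0.5, 0.9, -0.3]
opening: 0.093
gripper_force: 0.0
```

```bash
sed -i 's/round(-(b-A)\/90,3)+0\./round(float(A-b)\/90,3)+0./' p.py; python3 - <<'E'
from p import *
plan([((.4385,.394,.15),35.4),((.4385,.394,.10),35.4)])
E
```

```text
t 2.60 pos [0.49   0.1856 0.2433] yaw 30.60 tilt 0.09 open 0.0930 grip 0.0 F [ 0.5  0.9 -0.3]
t 2.60 pos [0.49   0.1856 0.2433] yaw 30.60 tilt 0.09 open 0.0930 grip 0.0 F [ 0.5  0.9 -0.3]
[[[0.051, -0.171, 0.078], [0, 0, -0.009]], [[0.103, -0.343, 0.155], [0, 0, -0.018]], [[0.154, -0.514, 0.233], [0, 0, -0.027]], [[0.206, -0.685, 0.311], [0, 0, -0.036]], [[0.257, -0.857, 0.389], [0, 0, -0.044]]]
[[[0.063, -0.167, 0.078], [0, 0, -0.009]], [[0.063, -0.167, 0.203], [0, 0, -0.009]], [[0.063, -0.167, 0.328], [0, 0, -0.009]]]
```

Emit:
jog_arm(rows=[[[0.05,-0.17,0.08],[0,0,-0.01]],[[0.1,-0.34,0.16],[0,0,-0.02]],[[0.15,-0.51,0.23],[0,0,-0.03]],[[0.21,-0.68,0.31],[0,0,-0.04]],[[0.26,-0.86,0.39],[0,0,-0.04]]])

```text
t: 3.1
tool_pos: [0.4464, 0.3599, 0.1636]
orientation: [3.003, 0.924, -0.001]
force: [0.9, 1.3, 0.7]
opening: 0.0932
gripper_force: 0.0
```

Emit:
jog_arm(rows=[[[0.06,-0.1,0.05],[0,0,-0.01]],[[0.06,-0.1,0.1],[0,0,-0.01]],[[0.06,-0.1,0.1],[0,0,-0.01]],[[0.06,-0.1,0.1],[0,0,-0.01]]])

```text
t: 3.5
tool_pos: [0.4458, 0.381, 0.1444]
orientation: [2.995, 0.945, -0.001]
force: [0.1, 0.2, 0.4]
opening: 0.093
gripper_force: 0.0
```

```bash
python3 - <<'E'
from p import *
from plant import imaging
import cv2
plan([((.4385,.394,.037),35.4)])
c=imaging.read_camera("scene");cv2.imwrite("pics/s1.png",cv2.resize(c["frame"][200:400,130:390],None,fx=3,fy=3)[:,:,::-1])
E
```

```text
t 3.50 pos [0.4458 0.381  0.1444] yaw 35.02 tilt 0.06 open 0.0930 grip 0.0 F [0.1 0.2 0.4]
t 3.50 pos [0.4458 0.381  0.1444] yaw 35.02 tilt 0.06 open 0.0930 grip 0.0 F [0.1 0.2 0.4]
[[[0.002, -0.025, 0.179], [0, 0, -0.001]], [[0.005, -0.049, 0.358], [0, 0, -0.003]], [[0.007, -0.074, 0.537], [0, 0, -0.004]]]
```

View pics/s1.png

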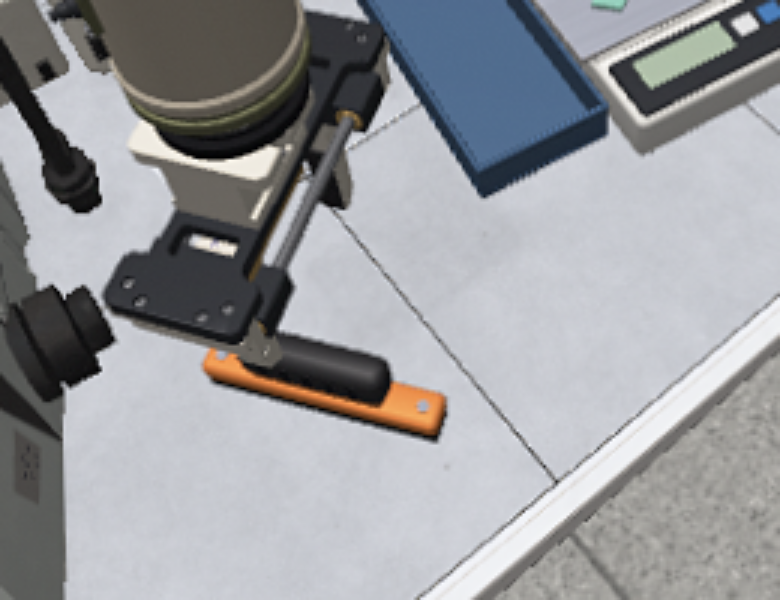

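The fingers hang over the scraper; a microscope knob at crop (75,330) is near the gripper body, so I check its clearance.

```bash
python3 - <<'E'
from h import *
D=pickle.load(open("cam0.pkl","rb"))
for a,b in(((145,188),(162,308)),((135,188),(150,310)),((150,190),(165,308))):
    X=tri(D["top"],a,D["scene"],b);print(X,proj(D["top"],X),proj(D["scene"],X))
E
```

```text
[0.5560791  0.49524036 0.054497  ] [146.76253935 189.30899727] [159.40679963 307.51595187]
[0.55501421 0.5133567  0.07042849] [136.19544076 188.84533334] [148.251038   309.69143897]
[0.55418362 0.48866438 0.04762878] [150.67361142 190.49566176] [164.01021581 307.82578815]
```

Emit:
jog_arm(rows=[[[0,-0.03,0.14],[0,0,0]],[[0,-0.05,0.28],[0,0,0]],[[0,-0.07,0.42],[0,0,0]],[[0,-0.07,0.54],[0,0,0]],[[0,-0.07,0.54],[0,0,0]]])

```text
t: 4.05
tool_pos: [0.436, 0.391, 0.0336]
orientation: [2.994, 0.944, -0.008]
force: [0.3, -0.6, 0.1]
opening: 0.0931
gripper_force: 0.0
```

Emit:
jog_arm(rows=[[[0,0,0],[0,0,0]],[[0,0,0],[0,0,0]],[[0,0,0],[0,0,0]],[[0,0,0],[0,0,0]],[[0,0,0],[0,0,0]]], hand=1, squeeze=40)

```text
t: 4.55
tool_pos: [0.4382, 0.3938, 0.0375]
orientation: [-2.995, -0.946, -0.002]
force: [-0.3, -0.2, 0.3]
opening: 0.0578
gripper_force: 0.0
```

Emit:
jog_arm(rows=[[[0,0,0],[0,0,0]],[[0,0,0],[0,0,0]],[[0,0,0],[0,0,0]],[[0,0,0],[0,0,0]],[[0,0,0],[0,0,0]]])

```text
t: 5.05
tool_pos: [0.4376, 0.3935, 0.0366]
orientation: [-2.996, -0.947, 0.0]
force: [-0.1, -0.2, 0.1]
opening: 0.0236
gripper_force: 40.0
```

```bash
python3 - <<'E'
from p import *
plan([((.4376,.3935,.17),35),((.53,.15,.17),10),((.5614,-.0726,.17),-8.4),((.5614,-.0726,.17),-8.4),((.5614,-.0726,.125),-8.4,20)])
E
```

```text
t 5.05 pos [0.4376 0.3935 0.0366] yaw 35.07 tilt 0.01 open 0.0236 grip 40.0 F [-0.1 -0.2  0.1]
t 5.05 pos [0.4376 0.3935 0.0366] yaw 35.07 tilt 0.01 open 0.0236 grip 40.0 F [-0.1 -0.2  0.1]
[[[0.0, 0.0, -0.167], [0, 0, 0.0]], [[0.0, 0.0, -0.334], [0, 0, 0.0]], [[0.0, 0.0, -0.5], [0, 0, 0.001]], [[0.0, 0.0, -0.667], [0, 0, 0.001]], [[-0.046, 0.18, -0.667], [0, 0, 0.04]]]
[[[-0.034, 0.183, 0.0], [0, 0, 0.04]], [[-0.069, 0.366, 0.0], [0, 0, 0.079]], [[-0.103, 0.548, 0.0], [0, 0, 0.119]], [[-0.138, 0.731, 0.0], [0, 0, 0.159]], [[-0.172, 0.914, 0.0], [0, 0, 0.198]]]
[[[0.023, 0.185, 0.0], [0, 0, 0.04]], [[0.005, 0.371, 0.0], [0, 0, 0.074]], [[-0.013, 0.557, 0.0], [0, 0, 0.108]], [[-0.031, 0.744, 0.0], [0, 0, 0.142]], [[-0.049, 0.93, 0.0], [0, 0, 0.176]]]
[[[0.033, 0.184, 0.0], [0, 0, 0.034]], [[0.067, 0.369, 0.0], [0, 0, 0.068]], [[0.067, 0.369, 0.0], [0, 0, 0.068]], [[0.067, 0.369, 0.075], [0, 0, 0.068]], [[0.067, 0.369, 0.15], [0, 0, 0.068]]]
[[[0.0, 0.0, 0.075], [0, 0, 0.0]]]
```

Emit:
jog_arm(rows=[[[0,0,-0.17],[0,0,0]],[[0,0,-0.33],[0,0,0]],[[0,0,-0.5],[0,0,0]],[[0,0,-0.67],[0,0,0]],[[-0.05,0.18,-0.67],[0,0,0.04]]])

```text
t: 5.55
tool_pos: [0.4516, 0.3627, 0.1767]
orientation: [-3.018, -0.856, -0.013]
force: [2.2, 0.1, -2.8]
opening: 0.0238
gripper_force: 40.0
```

Emit:
jog_arm(rows=[[[-0.03,0.18,0],[0,0,0.04]],[[-0.07,0.37,0],[0,0,0.08]],[[-0.1,0.55,0],[0,0,0.12]],[[-0.14,0.73,0],[0,0,0.16]],[[-0.17,0.91,0],[0,0,0.2]]])

```text
t: 6.05
tool_pos: [0.516, 0.1837, 0.17]
orientation: [3.12, 0.364, -0.002]
force: [-0.3, 0.7, -2.5]
opening: 0.0238
gripper_force: 40.0
```

Emit:
jog_arm(rows=[[[0.02,0.19,0],[0,0,0.04]],[[0,0.37,0],[0,0,0.07]],[[-0.01,0.56,0],[0,0,0.11]],[[-0.03,0.74,0],[0,0,0.14]],[[-0.05,0.93,0],[0,0,0.18]]])

```text
t: 6.55
tool_pos: [0.5494, 0.0008, 0.17]
orientation: [-3.14, 0.078, 0.002]
force: [-1.0, -0.2, -3.0]
opening: 0.0236
gripper_force: 40.0
```

Emit:
jog_arm(rows=[[[0.03,0.18,0],[0,0,0.03]],[[0.07,0.37,0],[0,0,0.07]],[[0.07,0.37,0],[0,0,0.07]],[[0.07,0.37,0],[0,0,0.07]]])

```text
t: 6.95
tool_pos: [0.5598, -0.0731, 0.1699]
orientation: [-3.131, 0.25, 0.002]
force: [0.1, 1.3, -3.1]
opening: 0.0238
gripper_force: 40.0
```

```bash
python3 - <<'E'
from p import *
from plant import imaging
from h import *
plan([((.5614,-.0726,.125),-8.4)])
c=imaging.read_camera("scene");cv2.imwrite("pics/s2.png",cv2.resize(c["frame"][80:280,230:430],None,fx=3,fy=3,interpolation=cv2.INTER_CUBIC)[:,:,::-1])
c=imaging.read_camera("top");im=c["frame"];h=cv2.cvtColor(im,cv2.COLOR_RGB2HSV);H,S,V=[h[:,:,i].astype(int) for i in range(3)]
m=np.zeros(H.shape,bool);m[100:260,300:430]=((H>5)&(H<22)&(S>160))[100:260,300:430]
k=np.vstack([q for q in big(m) if cv2.contourArea(q)>15]);print(rect(c,k,.17-.0366+.029), k[:,0].min(0),k[:,0].max(0))
E
```

```text
t 6.95 pos [ 0.5598 -0.0731  0.1699] yaw -9.12 tilt 0.09 open 0.0238 grip 40.0 F [ 0.1  1.3 -3.1]
t 6.95 pos [ 0.5598 -0.0731  0.1699] yaw -9.12 tilt 0.09 open 0.0238 grip 40.0 F [ 0.1  1.3 -3.1]
[[[0.004, -0.002, 0.112], [0, 0, -0.004]], [[0.008, -0.004, 0.225], [0, 0, -0.008]]]Traceback (most recent call last):
  File "<stdin>", line 8, in <module>
    return _nx.concatenate(arrs, 0, dtype=dtype, casting=casting)
           ~~~~~~~~~~~~~~~^^^^^^^^^^^^^^^^^^^^^^^^^^^^^^^^^^^^^^^
ValueError: need at least one array to concatenate
```

View pics/s2.png

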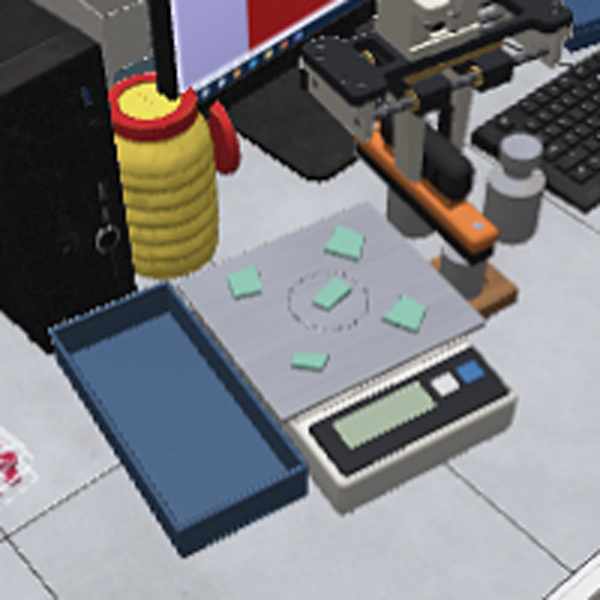

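The scraper hangs level over the pan's right edge (crop 430,190), clear of all the glass and of the weights; lowering it.

Emit:
jog_arm(rows=[[[0.01,0,0.07],[0,0,-0.01]],[[0.01,0,0.14],[0,0,-0.01]],[[0.01,0,0.21],[0,0,-0.01]],[[0.01,0,0.26],[0,0,-0.01]],[[0.01,0,0.275],[0,0,-0.01]]])

```text
t: 7.55
tool_pos: [0.5608, -0.0722, 0.113]
orientation: [-3.133, 0.222, 0.006]
force: [-1.1, -0.5, -3.1]
opening: 0.024
gripper_force: 40.0
```

Emit:
jog_arm(rows=[[[0,0,0.01],[0,0,0]],[[0,0,0.02],[0,0,0]],[[0,0,0.025],[0,0,0]],[[0,0,0.03],[0,0,0]],[[0,0,0.03],[0,0,0]]])

```text
t: 8.05
tool_pos: [0.5624, -0.0729, 0.1099]
orientation: [3.134, -0.223, 0.001]
force: [-0.0, -0.3, -3.4]
opening: 0.0236
gripper_force: 40.0
```

```bash
python3 - <<'E'
from p import *
cur()
E
```

```text
t 8.05 pos [ 0.5624 -0.0729  0.1099] yaw -8.13 tilt 0.03 open 0.0236 grip 40.0 F [-0.  -0.3 -3.4]
```

Emit:
jog_arm(rows=[[[0,0,0.005],[0,0,0]],[[0,0,0.01],[0,0,0]],[[0,0,0.01],[0,0,0]]])

```text
t: 8.35
tool_pos: [0.5624, -0.0729, 0.1078]
orientation: [3.134, -0.223, 0.001]
force: [0.2, 0.3, -1.7]
opening: 0.0241
gripper_force: 40.0
```

Emit:
jog_arm(rows=[[[0,0,0.005],[0,0,0]],[[0,0,0.005],[0,0,0]],[[0,0,0.005],[0,0,0]]])

```text
t: 8.65
tool_pos: [0.5624, -0.0729, 0.1069]
orientation: [3.134, -0.223, 0.001]
force: [0.6, 0.1, -0.1]
opening: 0.0239
gripper_force: 40.0
```

Emit:
jog_arm(rows=[[[0,-0.03,0],[0,0,0]],[[0,-0.07,0],[0,0,0]],[[0,-0.11,0],[0,0,0]],[[0,-0.15,0],[0,0,0]],[[0,-0.19,0],[0,0,0]]])

```text
t: 9.15
tool_pos: [0.5677, -0.0343, 0.1067]
orientation: [3.134, -0.222, -0.0]
force: [0.2, -1.9, 0.5]
opening: 0.0236
gripper_force: 40.0
```

Emit:
jog_arm(rows=[[[0,-0.04,0],[0,0,0]],[[0,-0.08,0],[0,0,0]],[[0,-0.12,0],[0,0,0]],[[0,-0.16,0],[0,0,0]],[[0,-0.2,0],[0,0,0]]])

```text
t: 9.65
tool_pos: [0.5734, 0.0051, 0.1066]
orientation: [3.134, -0.223, -0.0]
force: [0.0, -2.2, -0.2]
opening: 0.024
gripper_force: 40.0
```

```bash
python3 - <<'E'
from p import *
from plant import imaging
from h import *
cur()
c=imaging.read_camera("scene");cv2.imwrite("pics/s3.png",cv2.resize(c["frame"][80:280,230:430],None,fx=3,fy=3,interpolation=cv2.INTER_CUBIC)[:,:,::-1])
E
```

```text
t 9.65 pos [0.5734 0.0051 0.1066] yaw -8.13 tilt 0.00 open 0.0240 grip 40.0 F [ 0.  -2.2 -0.2]
```

View pics/s3.png

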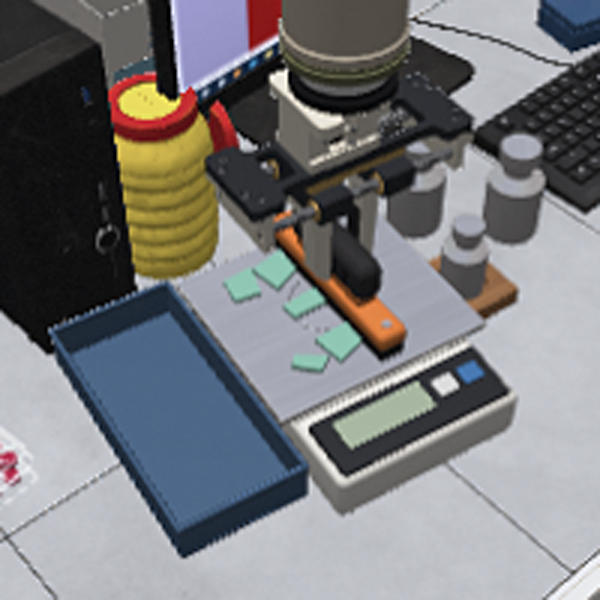

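The glass is being pushed as a row ahead of the foot (crop 240–360, 270–360), all within the foot's length. Continuing.

Emit:
jog_arm(rows=[[[0,-0.04,0],[0,0,0]],[[0,-0.08,0],[0,0,0]],[[0,-0.12,0],[0,0,0]],[[0,-0.16,0],[0,0,0]],[[0,-0.2,0],[0,0,0]]])

```text
t: 10.2
tool_pos: [0.579, 0.0447, 0.1066]
orientation: [3.134, -0.223, -0.0]
force: [-0.5, -2.5, -0.2]
opening: 0.0239
gripper_force: 40.0
```

Emit:
jog_arm(rows=[[[0,-0.04,0],[0,0,0]],[[0,-0.08,0],[0,0,0]],[[0,-0.12,0],[0,0,0]],[[0,-0.16,0],[0,0,0]],[[0,-0.2,0],[0,0,0]]])

```text
t: 10.7
tool_pos: [0.5847, 0.0843, 0.1066]
orientation: [-3.134, 0.223, 0.0]
force: [-0.3, -2.5, 0.1]
opening: 0.0239
gripper_force: 40.0
```

Emit:
jog_arm(rows=[[[0,-0.04,0],[0,0,0]],[[0,-0.08,0],[0,0,0]],[[0,-0.12,0],[0,0,0]],[[0,-0.16,0],[0,0,0]],[[0,-0.2,0],[0,0,0]]])

```text
t: 11.2
tool_pos: [0.5902, 0.1242, 0.1064]
orientation: [-3.133, 0.223, 0.001]
force: [0.3, 0.6, -3.2]
opening: 0.0235
gripper_force: 40.0
```

```bash
python3 - <<'E'
from p import *
from plant import imaging
from h import *
cur()
c=imaging.read_camera("scene");cv2.imwrite("pics/s4.png",cv2.resize(c["frame"][80:280,230:430],None,fx=3,fy=3,interpolation=cv2.INTER_CUBIC)[:,:,::-1])
E
```

```text
t 11.20 pos [0.5902 0.1242 0.1064] yaw -8.13 tilt 0.03 open 0.0235 grip 40.0 F [ 0.3  0.6 -3.2]
```

View pics/s4.png

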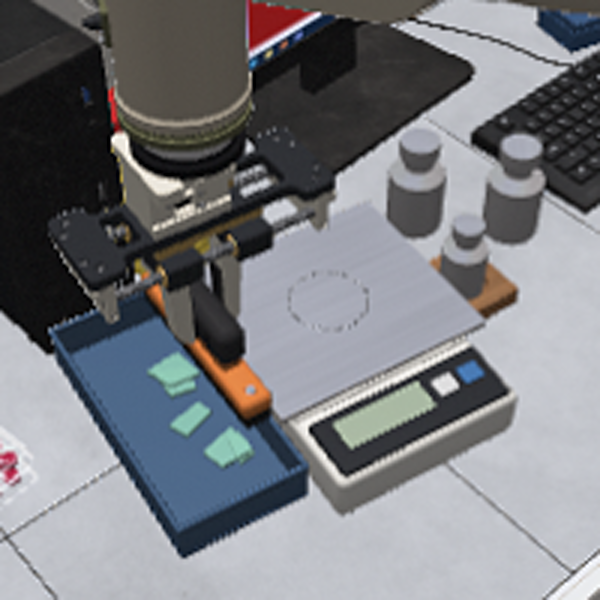

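All five pieces lie in the tray (crop 175–235, 370–450) and the pan is bare. Taking the scraper back to its old place.

```bash
python3 - <<'E'
from p import *
plan([((.591,.127,.15),-8.13,25),((.4376,.3935,.15),35),((.4376,.3935,.15),35),((.4376,.3935,.05),35,30)],deg=5)
E
```

```text
t 11.25 pos [0.5901 0.1254 0.1063] yaw -8.10 tilt 0.08 open 0.0236 grip 40.0 F [-1.   1.  -2.6]
t 11.25 pos [0.5901 0.1254 0.1063] yaw -8.10 tilt 0.08 open 0.0236 grip 40.0 F [-1.   1.  -2.6]
[[[0.002, -0.004, -0.109], [0, 0, 0.0]], [[0.003, -0.008, -0.219], [0, 0, 0.0]], [[-0.102, -0.143, -0.219], [0, 0, -0.053]], [[-0.207, -0.278, -0.219], [0, 0, -0.106]], [[-0.312, -0.412, -0.219], [0, 0, -0.159]]]
[[[-0.069, -0.156, 0.0], [0, 0, -0.053]], [[-0.137, -0.313, 0.0], [0, 0, -0.106]], [[-0.206, -0.469, 0.0], [0, 0, -0.16]], [[-0.274, -0.626, 0.0], [0, 0, -0.213]], [[-0.343, -0.782, 0.0], [0, 0, -0.266]]]
[[[0.001, -0.171, 0.0], [0, 0, -0.053]], [[0.001, -0.171, 0.0], [0, 0, -0.053]], [[0.001, -0.171, 0.125], [0, 0, -0.053]], [[0.001, -0.171, 0.25], [0, 0, -0.053]], [[0.001, -0.171, 0.375], [0, 0, -0.053]]]
[[[0.0, 0.0, 0.125], [0, 0, 0.0]]]
```

Emit:
jog_arm(rows=[[[0,-0.02,-0.11],[0,0,0]],[[0,-0.02,-0.22],[0,0,0]],[[-0.1,-0.14,-0.22],[0,0,-0.05]],[[-0.21,-0.28,-0.22],[0,0,-0.11]],[[-0.31,-0.41,-0.22],[0,0,-0.16]]])

```text
t: 11.75
tool_pos: [0.5395, 0.2144, 0.1503]
orientation: [-3.136, -0.177, 0.001]
force: [0.5, -0.3, -3.4]
opening: 0.024
gripper_force: 40.0
```

Emit:
jog_arm(rows=[[[-0.07,-0.16,0],[0,0,-0.05]],[[-0.14,-0.31,0],[0,0,-0.11]],[[-0.21,-0.47,0],[0,0,-0.16]],[[-0.27,-0.63,0],[0,0,-0.21]],[[-0.34,-0.78,0],[0,0,-0.27]]])

```text
t: 12.25
tool_pos: [0.4546, 0.3624, 0.1502]
orientation: [-3.028, -0.833, 0.001]
force: [0.7, 0.2, -3.0]
opening: 0.0237
gripper_force: 40.0
```

Emit:
jog_arm(rows=[[[0,-0.17,0],[0,0,-0.05]],[[0,-0.17,0.1],[0,0,-0.05]],[[0,-0.17,0.22],[0,0,-0.05]],[[0,-0.17,0.35],[0,0,-0.05]],[[0,-0.17,0.45],[0,0,-0.05]]])

```text
t: 12.75
tool_pos: [0.4372, 0.39, 0.0584]
orientation: [2.995, 0.947, -0.004]
force: [-0.8, 0.3, -3.0]
opening: 0.0237
gripper_force: 40.0
```

Emit:
jog_arm(rows=[[[0,0,0.02],[0,0,0]],[[0,0,0.02],[0,0,0]]])

```text
t: 12.95
tool_pos: [0.4376, 0.3898, 0.0556]
orientation: [2.995, 0.947, -0.004]
force: [0.3, 0.0, -2.2]
opening: 0.0238
gripper_force: 40.0
```

Emit:
jog_arm(rows=[[[0,0,0.03],[0,0,0]],[[0,0,0.06],[0,0,0]],[[0,0,0.08],[0,0,0]],[[0,0,0.09],[0,0,0]],[[0,0,0.09],[0,0,0]]])

```text
t: 13.45
tool_pos: [0.4384, 0.3899, 0.0383]
orientation: [2.995, 0.946, -0.001]
force: [0.6, 0.4, -2.2]
opening: 0.0239
gripper_force: 40.0
```

Emit:
jog_arm(rows=[[[0,0,0],[0,0,0]],[[0,0,0.005],[0,0,0]],[[0,0,0.005],[0,0,0]]])

```text
t: 13.75
tool_pos: [0.4386, 0.3901, 0.0377]
orientation: [-2.996, -0.947, -0.0]
force: [-0.1, 0.1, -2.9]
opening: 0.0235
gripper_force: 40.0
```

Emit:
jog_arm(rows=[[[0,0,0.005],[0,0,0]],[[0,0,0.005],[0,0,0]],[[0,0,0.005],[0,0,0]]])

```text
t: 14.05
tool_pos: [0.4386, 0.3901, 0.0366]
orientation: [-2.996, -0.946, -0.0]
force: [0.2, 0.1, -1.5]
opening: 0.0237
gripper_force: 40.0
```

Emit:
jog_arm(rows=[[[0,0,0],[0,0,0]],[[0,0,0],[0,0,0]],[[0,0,0],[0,0,0]],[[0,0,0],[0,0,0]],[[0,0,0],[0,0,0]]], hand=-0.2)

```text
t: 14.55
tool_pos: [0.4387, 0.3902, 0.0368]
orientation: [-2.996, -0.946, -0.001]
force: [-0.3, -0.1, -0.2]
opening: 0.0551
gripper_force: 0.0
```

```bash
python3 - <<'E'
from p import *
plan([((.4386,.39,.22),35),((.53,.13,.25),10),((.56,-.06,.25),-8.4),((.5537,-.1247,.20),-8.4)],deg=5)
E
```

```text
t 14.55 pos [0.4387 0.3902 0.0368] yaw 35.07 tilt 0.02 open 0.0551 grip 0.0 F [-0.3 -0.1 -0.2]
t 14.55 pos [0.4387 0.3902 0.0368] yaw 35.07 tilt 0.02 open 0.0551 grip 0.0 F [-0.3 -0.1 -0.2]
[[[0.0, 0.0, -0.183], [0, 0, 0.0]], [[0.0, 0.0, -0.366], [0, 0, 0.0]], [[-0.001, 0.0, -0.55], [0, 0, 0.0]], [[-0.001, 0.0, -0.733], [0, 0, 0.001]], [[-0.001, 0.0, -0.916], [0, 0, 0.001]]]
[[[-0.053, 0.19, -0.021], [0, 0, 0.04]], [[-0.106, 0.379, -0.043], [0, 0, 0.079]], [[-0.159, 0.569, -0.064], [0, 0, 0.119]], [[-0.212, 0.758, -0.086], [0, 0, 0.159]], [[-0.265, 0.948, -0.107], [0, 0, 0.198]]]
[[[0.008, 0.197, -0.021], [0, 0, 0.04]], [[0.015, 0.393, -0.043], [0, 0, 0.079]], [[-0.012, 0.584, -0.043], [0, 0, 0.12]], [[-0.039, 0.774, -0.043], [0, 0, 0.161]], [[-0.067, 0.965, -0.043], [0, 0, 0.202]]]
[[[0.033, 0.189, 0.0], [0, 0, 0.041]], [[0.067, 0.379, 0.0], [0, 0, 0.082]], [[0.058, 0.487, 0.083], [0, 0, 0.082]], [[0.05, 0.595, 0.167], [0, 0, 0.082]], [[0.041, 0.703, 0.25], [0, 0, 0.082]]]
```

```bash
python3 - <<'E'
from h import *
from p import *
D=pickle.load(open("cam0.pkl","rb"))
for a,b in(((429,137),(370,126)),((457,162),(403.5,129)),((413.5,181.5),(385.5,154.5))):print(tri(D["top"],a,D["scene"],b))
plan([((.4386,.39,.22),35),((.53,.13,.25),-10),((.56,-.06,.25),-45),((.5537,-.1247,.22),-45)],deg=6)
E
```

```text
[ 0.6525314  -0.16511174  0.09408691]
[ 0.59209941 -0.22782972  0.08805339]
[ 0.55392758 -0.12563207  0.08288078]
t 14.55 pos [0.4387 0.3902 0.0368] yaw 35.07 tilt 0.02 open 0.0551 grip 0.0 F [-0.3 -0.1 -0.2]
t 14.55 pos [0.4387 0.3902 0.0368] yaw 35.07 tilt 0.02 open 0.0551 grip 0.0 F [-0.3 -0.1 -0.2]
[[[0.0, 0.0, -0.183], [0, 0, 0.0]], [[0.0, 0.0, -0.366], [0, 0, 0.0]], [[-0.001, 0.0, -0.55], [0, 0, 0.0]], [[-0.001, 0.0, -0.733], [0, 0, 0.001]], [[-0.001, 0.0, -0.916], [0, 0, 0.001]]]
[[[-0.046, 0.166, -0.019], [0, 0, 0.062]], [[-0.093, 0.332, -0.038], [0, 0, 0.125]], [[-0.139, 0.498, -0.056], [0, 0, 0.188]], [[-0.186, 0.664, -0.075], [0, 0, 0.25]], [[-0.232, 0.829, -0.094], [0, 0, 0.312]]]
[[[0.037, 0.168, -0.019], [0, 0, 0.062]], [[0.075, 0.336, -0.038], [0, 0, 0.125]], [[0.112, 0.505, -0.056], [0, 0, 0.188]], [[0.118, 0.665, -0.056], [0, 0, 0.252]], [[0.124, 0.825, -0.056], [0, 0, 0.317]]]
[[[0.082, 0.138, 0.0], [0, 0, 0.065]], [[0.163, 0.276, 0.0], [0, 0, 0.13]], [[0.245, 0.414, 0.0], [0, 0, 0.194]], [[0.327, 0.552, 0.0], [0, 0, 0.259]], [[0.372, 0.708, 0.075], [0, 0, 0.259]]]
[[[0.103, 0.126, 0.075], [0, 0, 0.0]]]
```

Emit:
jog_arm(rows=[[[0,0,-0.1],[0,0,0]],[[0,0,-0.3],[0,0,0]],[[0,0,-0.5],[0,0,0]],[[0,0,-0.7],[0,0,0]],[[0,0,-0.9],[0,0,0]]])

```text
t: 15.05
tool_pos: [0.4384, 0.39, 0.2184]
orientation: [-2.996, -0.946, -0.0]
force: [0.6, -0.4, -0.6]
opening: 0.0558
gripper_force: 0.0
```

Emit:
jog_arm(rows=[[[-0.05,0.17,-0.02],[0,0,0.06]],[[-0.09,0.33,-0.04],[0,0,0.12]],[[-0.14,0.5,-0.06],[0,0,0.19]],[[-0.19,0.66,-0.08],[0,0,0.25]],[[-0.23,0.83,-0.1],[0,0,0.31]]])

```text
t: 15.55
tool_pos: [0.4964, 0.2266, 0.237]
orientation: [-3.136, -0.191, -0.0]
force: [0.7, -0.1, 0.1]
opening: 0.0557
gripper_force: 0.0
```

Emit:
jog_arm(rows=[[[0.04,0.17,-0.02],[0,0,0.06]],[[0.08,0.34,-0.04],[0,0,0.12]],[[0.11,0.5,-0.06],[0,0,0.19]],[[0.12,0.66,-0.06],[0,0,0.25]],[[0.12,0.82,-0.06],[0,0,0.32]]])

```text
t: 16.05
tool_pos: [0.5409, 0.0667, 0.2489]
orientation: [-3.084, 0.596, -0.001]
force: [-0.4, 0.0, 0.4]
opening: 0.0558
gripper_force: 0.0
```

Emit:
jog_arm(rows=[[[0.08,0.14,0],[0,0,0.06]],[[0.16,0.28,0],[0,0,0.13]],[[0.24,0.41,0],[0,0,0.19]],[[0.33,0.55,0],[0,0,0.26]],[[0.33,0.55,0],[0,0,0.26]]])

```text
t: 16.55
tool_pos: [0.5616, -0.0621, 0.2485]
orientation: [2.897, -1.213, 0.001]
force: [0.9, 0.4, -0.0]
opening: 0.0557
gripper_force: 0.0
```

```bash
python3 - <<'E'
from p import *
from plant import imaging
from h import *
plan([((.5537,-.1250,.15),-45),((.5537,-.1250,.064),-45,20)])
c=imaging.read_camera("top")
cv2.imwrite("pics/t5.png",cv2.resize(c["frame"][100:280,150:430],None,fx=2.8,fy=2.8,interpolation=cv2.INTER_CUBIC)[:,:,::-1])
E
```

```text
t 16.55 pos [ 0.5616 -0.0621  0.2485] yaw -45.43 tilt 0.08 open 0.0557 grip 0.0 F [ 0.9  0.4 -0. ]
t 16.55 pos [ 0.5616 -0.0621  0.2485] yaw -45.43 tilt 0.08 open 0.0557 grip 0.0 F [ 0.9  0.4 -0. ]
[[[0.065, 0.083, 0.164], [0, 0, -0.002]], [[0.131, 0.166, 0.328], [0, 0, -0.003]], [[0.196, 0.249, 0.492], [0, 0, -0.005]], [[0.196, 0.249, 0.578], [0, 0, -0.005]], [[0.196, 0.249, 0.664], [0, 0, -0.005]]]
[[[0.0, 0.0, 0.086], [0, 0, 0.0]], [[0.0, 0.0, 0.172], [0, 0, 0.0]], [[0.0, 0.0, 0.258], [0, 0, 0.0]]]
```

View pics/t5.png

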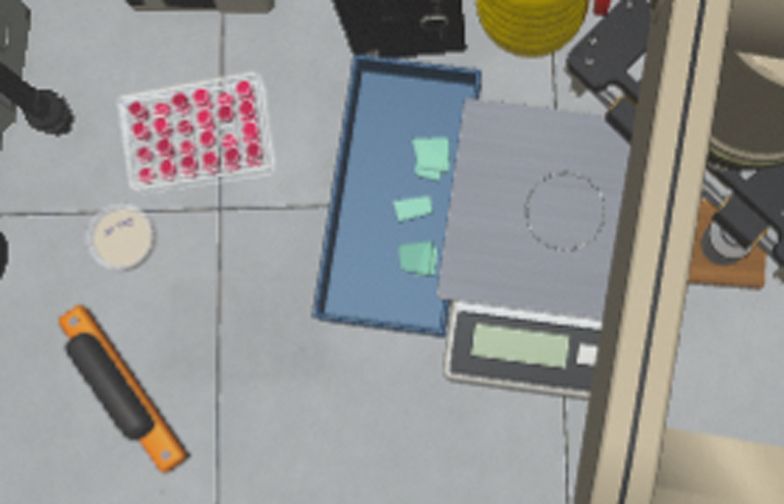

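The glass (crop 395–450, 140–275) lies in the tray and the scraper stands upright at (120,390). Now the weight.

Emit:
jog_arm(rows=[[[0.06,0.08,0.1],[0,0,0]],[[0.13,0.17,0.2],[0,0,0]],[[0.195,0.25,0.35],[0,0,0]],[[0.195,0.25,0.5],[0,0,0]],[[0.195,0.25,0.6],[0,0,0]]])

```text
t: 17.1
tool_pos: [0.5524, -0.1206, 0.1262]
orientation: [-2.903, 1.201, 0.004]
force: [-0.0, 1.0, -0.5]
opening: 0.0559
gripper_force: 0.0
```

Emit:
jog_arm(rows=[[[0,0,0.08],[0,0,0]],[[0,0,0.16],[0,0,0]],[[0,0,0.24],[0,0,0]],[[0,0,0.32],[0,0,0]],[[0,0,0.32],[0,0,0]]])

```text
t: 17.6
tool_pos: [0.5519, -0.1207, 0.0618]
orientation: [2.902, -1.202, -0.006]
force: [-0.4, -0.1, 0.1]
opening: 0.0561
gripper_force: 0.0
```

```bash
python3 - <<'E'
from p import *
from plant import imaging
from h import *
cur()
c=imaging.read_camera("scene");cv2.imwrite("pics/s6.png",cv2.resize(c["frame"][80:240,310:470],None,fx=3.7,fy=3.7,interpolation=cv2.INTER_CUBIC)[:,:,::-1])
E
```

```text
t 17.60 pos [ 0.5519 -0.1207  0.0618] yaw -45.01 tilt 0.24 open 0.0561 grip 0.0 F [-0.4 -0.1  0.1]
```

View pics/s6.png

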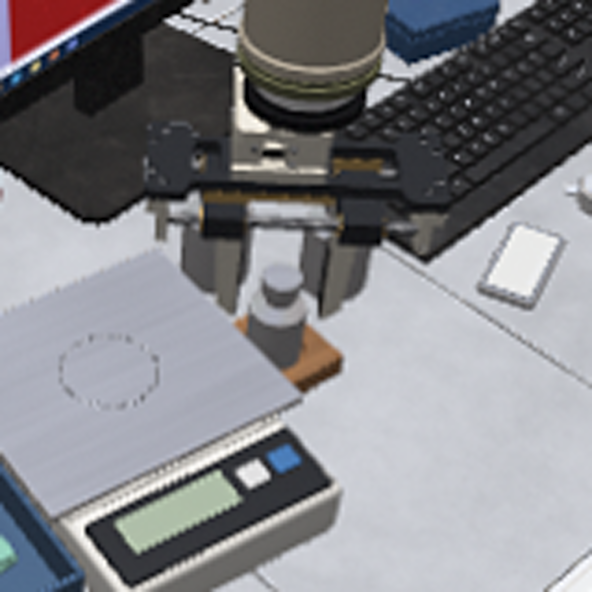

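The open fingers straddle the knob (crop 283,280); a 4 mm centring correction, then close.

Emit:
jog_arm(rows=[[[0.01,0,0],[0,0,0]],[[0.02,0.01,0],[0,0,0]],[[0.02,0.01,0],[0,0,0]]])

```text
t: 17.95
tool_pos: [0.5558, -0.1264, 0.0657]
orientation: [-2.902, 1.203, -0.003]
force: [0.0, 0.0, 0.5]
opening: 0.0557
gripper_force: 0.0
```

Emit:
jog_arm(rows=[[[0,0,0],[0,0,0]],[[0,0,0],[0,0,0]],[[0,0,0],[0,0,0]],[[0,0,0],[0,0,0]],[[0,0,0],[0,0,0]]], hand=1, squeeze=30)

```text
t: 18.45
tool_pos: [0.5549, -0.1258, 0.0647]
orientation: [2.902, -1.203, -0.0]
force: [-0.9, -1.3, 0.3]
opening: 0.027
gripper_force: 30.0
```

Emit:
jog_arm(rows=[[[0,0,0],[0,0,0]],[[0,0,0],[0,0,0]],[[0,0,-0.03],[0,0,0]],[[0,0,-0.06],[0,0,0]],[[0,0,-0.06],[0,0,0]]])

```text
t: 18.95
tool_pos: [0.5555, -0.1257, 0.0775]
orientation: [-2.902, 1.203, -0.002]
force: [0.5, -0.3, -4.5]
opening: 0.027
gripper_force: 30.0
```

```bash
python3 - <<'E'
from p import *
cur()
E
```

```text
t 18.95 pos [ 0.5555 -0.1257  0.0775] yaw -45.03 tilt 0.07 open 0.0270 grip 30.0 F [ 0.5 -0.3 -4.5]
```

```bash
python3 - <<'E'
from p import *
plan([((.5555,-.1257,.16),-45,25),((.574,.0125,.16),-45,25)])
E
```

```text
t 18.95 pos [ 0.5555 -0.1257  0.0775] yaw -45.03 tilt 0.07 open 0.0270 grip 30.0 F [ 0.5 -0.3 -4.5]
t 18.95 pos [ 0.5555 -0.1257  0.0775] yaw -45.03 tilt 0.07 open 0.0270 grip 30.0 F [ 0.5 -0.3 -4.5]
[[[0.0, 0.0, -0.103], [0, 0, 0.0]], [[0.0, 0.0, -0.206], [0, 0, 0.0]], [[0.0, 0.0, -0.309], [0, 0, 0.0]], [[0.0, 0.0, -0.412], [0, 0, 0.0]], [[-0.071, -0.092, -0.412], [0, 0, 0.0]]]
[[[-0.071, -0.092, 0.0], [0, 0, 0.0]], [[-0.141, -0.185, 0.0], [0, 0, 0.0]], [[-0.212, -0.277, 0.0], [0, 0, 0.0]], [[-0.282, -0.369, 0.0], [0, 0, 0.0]], [[-0.353, -0.462, 0.0], [0, 0, 0.0]]]
```

Emit:
jog_arm(rows=[[[0,0,-0.08],[0,0,0]],[[0,0,-0.18],[0,0,0]],[[0,0,-0.29],[0,0,0]],[[0,0,-0.39],[0,0,0]],[[0,0,-0.41],[0,0,0]]])

```text
t: 19.45
tool_pos: [0.5569, -0.1263, 0.1628]
orientation: [-2.902, 1.203, -0.009]
force: [1.5, -0.5, -4.6]
opening: 0.0272
gripper_force: 30.0
```

Emit:
jog_arm(rows=[[[-0.07,-0.09,0],[0,0,0]],[[-0.14,-0.18,0],[0,0,0]],[[-0.22,-0.28,0],[0,0,0]],[[-0.3,-0.39,0],[0,0,0]],[[-0.36,-0.47,0],[0,0,0]]])

```text
t: 19.95
tool_pos: [0.5702, -0.0067, 0.158]
orientation: [-2.902, 1.202, 0.002]
force: [0.1, -0.3, -5.3]
opening: 0.0272
gripper_force: 30.0
```

Emit:
jog_arm(rows=[[[-0.05,-0.07,0],[0,0,0]],[[-0.06,-0.08,0],[0,0,0]],[[-0.06,-0.08,0],[0,0,0]],[[-0.06,-0.08,0],[0,0,0]],[[-0.06,-0.08,0],[0,0,0]]])

```text
t: 20.45
tool_pos: [0.5733, 0.0106, 0.1585]
orientation: [2.901, -1.204, -0.0]
force: [0.4, -0.3, -4.6]
opening: 0.0267
gripper_force: 30.0
```

```bash
python3 - <<'E'
from p import *
from plant import imaging
from h import *
plan([((.574,.0125,.132),-45,10)])
c=imaging.read_camera("scene");cv2.imwrite("pics/s7.png",cv2.resize(c["frame"][80:240,270:430],None,fx=3.7,fy=3.7,interpolation=cv2.INTER_CUBIC)[:,:,::-1])
for X in([.574,.0125,.072],[.5735,.0125,.107],[.5735,.0125,.183]):print((proj(c,X)-[270,80])*3.7)
E
```

```text
t 20.45 pos [0.5733 0.0106 0.1585] yaw -45.09 tilt 0.02 open 0.0267 grip 30.0 F [ 0.4 -0.3 -4.6]
t 20.45 pos [0.5733 0.0106 0.1585] yaw -45.09 tilt 0.02 open 0.0267 grip 30.0 F [ 0.4 -0.3 -4.6]
[[[-0.001, -0.003, 0.044], [0, 0, 0.0]], [[-0.003, -0.006, 0.088], [0, 0, -0.001]], [[-0.004, -0.009, 0.133], [0, 0, -0.001]]]
[256.69332537 366.50297053]
[257.9312477  328.52707919]
[259.63857474 237.4933745 ]
```

View pics/s7.png

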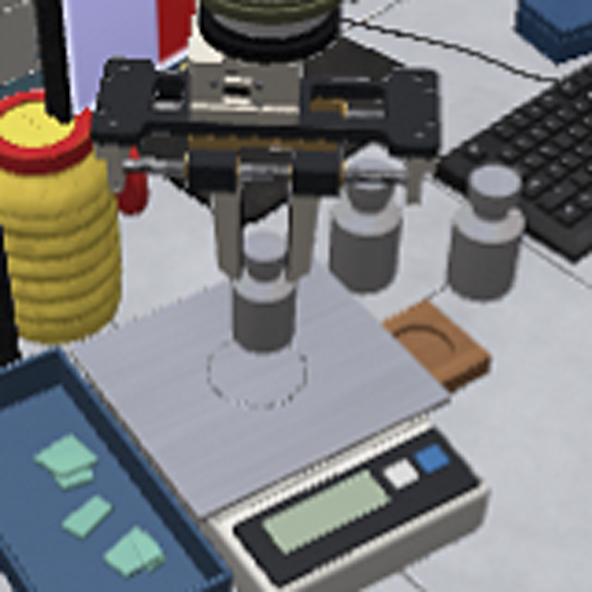

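The weight hangs upright over the ring (bottom at crop (263,338), ring centre (258,371)), with the glass still in the tray. Lowering slowly.

Emit:
jog_arm(rows=[[[0,-0.01,0.03],[0,0,0]],[[0,-0.01,0.07],[0,0,0]],[[0,-0.01,0.11],[0,0,0]],[[0,-0.01,0.14],[0,0,0]],[[0,-0.01,0.15],[0,0,0]]])

```text
t: 21.0
tool_pos: [0.5739, 0.0129, 0.127]
orientation: [2.901, -1.203, -0.003]
force: [-0.4, 0.9, -5.5]
opening: 0.0267
gripper_force: 30.0
```

Emit:
jog_arm(rows=[[[0,0,0.005],[0,0,0]],[[0,0,0.01],[0,0,0]],[[0,0,0.015],[0,0,0]],[[0,0,0.02],[0,0,0]],[[0,0,0.02],[0,0,0]]])

```text
t: 21.5
tool_pos: [0.5749, 0.0129, 0.1247]
orientation: [-2.902, 1.203, -0.0]
force: [0.3, 0.0, -5.0]
opening: 0.027
gripper_force: 30.0
```

Emit:
jog_arm(rows=[[[0,0,0.005],[0,0,0]],[[0,0,0.01],[0,0,0]],[[0,0,0.01],[0,0,0]],[[0,0,0.01],[0,0,0]]])

```text
t: 21.9
tool_pos: [0.575, 0.0129, 0.123]
orientation: [-2.902, 1.203, -0.001]
force: [0.2, -0.2, -2.2]
opening: 0.027
gripper_force: 30.0
```

Emit:
jog_arm(rows=[[[0,0,0.003],[0,0,0]],[[0,0,0.005],[0,0,0]],[[0,0,0.005],[0,0,0]],[[0,0,0.005],[0,0,0]]])

```text
t: 22.3
tool_pos: [0.575, 0.0129, 0.1219]
orientation: [-2.902, 1.203, -0.001]
force: [0.2, 0.2, -0.3]
opening: 0.0268
gripper_force: 30.0
```

Emit:
jog_arm(rows=[[[0,0,0],[0,0,0]],[[0,0,0],[0,0,0]],[[0,0,0],[0,0,0]],[[0,0,0],[0,0,0]],[[0,0,0],[0,0,0]]], hand=-0.2)

```text
t: 22.8
tool_pos: [0.5749, 0.0129, 0.1217]
orientation: [-2.902, 1.203, -0.0]
force: [-0.3, -0.1, -1.0]
opening: 0.0552
gripper_force: 0.0
```

Emit:
jog_arm(rows=[[[0,0,-0.05],[0,0,0]],[[0,0,-0.15],[0,0,0]],[[0,0,-0.3],[0,0,0]],[[0,0,-0.45],[0,0,0]],[[0,0,-0.6],[0,0,0]]])

```text
t: 23.3
tool_pos: [0.5748, 0.0129, 0.2437]
orientation: [-2.902, 1.203, -0.001]
force: [0.8, -0.9, 0.8]
opening: 0.0558
gripper_force: 0.0
```

Emit:
jog_arm(rows=[[[0,0,0],[0,0,0]],[[0,0,0],[0,0,0]],[[0,0,0],[0,0,0]]])

```text
t: 23.6
tool_pos: [0.5743, 0.0129, 0.2406]
orientation: [2.902, -1.203, -0.002]
force: [-0.3, 1.9, -0.8]
opening: 0.0558
gripper_force: 0.0
```

```bash
python3 - <<'E'
from p import *
from plant import imaging
from h import *
cur()
c=imaging.read_camera("scene");cv2.imwrite("pics/s8.png",cv2.resize(c["frame"][80:360,180:430],None,fx=2.1,fy=2.1,interpolation=cv2.INTER_CUBIC)[:,:,::-1])
E
```

```text
t 23.60 pos [0.5743 0.0129 0.2406] yaw -45.03 tilt 0.10 open 0.0558 grip 0.0 F [-0.3  1.9 -0.8]
```

View pics/s8.png

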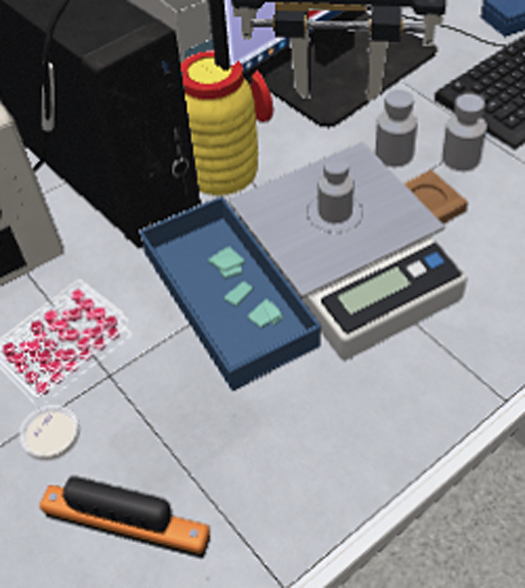

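The weight stands upright in the ring (crop 336,208), all the glass is in the level tray, the scraper stands upright on the table, and the gripper is clear.

```bash
python3 -c "
from plant import robot
print(robot.close_job())"
```

```text
the job is handed in; nothing more can be done
None
```

I handed the job in at about 24 s. In the last picture all five glass pieces lie in the tray, the scraper stands upright on the table, and the check weight stands upright in the ring with the gripper clear; the hand-in gave no verdict.

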